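# Switch the paint stirrers off

### The arm

A 6-joint arm with a two-finger parallel gripper is mounted at the origin on the work surface. World frame = base frame: x ahead of the robot, y to its left, z up, the work surface at z = 0. Lengths are in mm, angles in rad, forces in N, time in s.
With the tool pointing down it reaches from about 275 to 750 mm from the base axis. Payload 10.2 kg.
Tool frame: the origin (TCP) lies at the very end of the fingers, on their centre line; the grasp point (between the pads) lies 19 mm behind it (ctrl.grip_depth is the distance from the TCP to the grasp point, in mm); z points along the fingers, x is the direction in which the jaws open and shut, and the axes are right-handed (so a half turn about z gives the same grasp; the last joint's range is limited). The gripper opens to 85 mm and grips with 20 to 120 N. Pads are 22 mm wide; open, the fingers measure 114 mm over their backs; the gripper's body (76 mm by 85 mm) begins 54 mm behind the grasp point. The pads swing forward as they close: fully open they stand 13 mm farther back than shut.
Start: joints at [-1.506, 0.313, 1.498, -0, 1.331, -0.223], TCP at [149.005, -503.417, 231.294] pointing down, gripper open.
Joint ranges: [-2.94, 2.94], [-0.97, 2.17], [0.19, 2.56], [-1.23, 4.37], [0.02, 3.11], [-2.88, 2.88]. Speed limits (rad/s): [2.39, 2.39, 3.01, 3.14, 3.14, 3.14].

### API

Orientations are given as a unit quaternion [w, x, y, z].
In Python, from rig import ctrl gives the robot as it stands.
- The arm moves only by the tool play_rows, never from a script. Its argument "motion" is a list of rows, each a list of 2 entries, a list of its own where there are three numbers: the shift along the tool's x, y, z in mm, then the turn, a rotation vector about the tool's x, y, z in degrees. A call has 1 to 20 rows; each row shifts and turns the commanded pose from where the row before left it, along the tool's axes as they then stand; what a row does not reach is not made up. A row lasts 1/12 s, in which the tool goes at most 41.7 mm and 7.16 degrees, less where a joint would pass 70% of its speed; a pose out of reach is approached as far as the arm can. A call with a gripper value outside its range is refused whole. "fingers" is the finger opening in mm, from 0 to 85.4, set as the call begins (left out, the last holds). The fingers move at their own pace and stop on an object; "squeeze" is the grip in N (left out, the last holds). Time passes only in rows, so rows that do not move let the fingers close. It gives the time, the measured TCP pose, the force and the opening at its end, in the units of the state.
- ctrl.sense(): the state, without advancing time (a new reading comes with each control period).
- ctrl.capture(name): name is "side" or "top" or "wrist"; returns the picture (384x512x3 uint8, red, green, blue); there is no depth.
- ctrl.get_calibration(name): a dict with "K" (3x3 intrinsics, pixels), "R" (3x3) and "t" (3): a world point X has camera coordinates R X + t; the wrist camera has in their place "tool_from_camera" (4x4, takes a point from camera to tool coordinates, whose origin is the TCP and whose axes are the tool frame's). Camera axes: x right, y down, z forward; pixel columns grow to the right and rows downward; lengths in mm; the calibration is good to about 2 mm. A picture is of the moment at which its call begins: read the wrist's pose just before it. get_calibration takes no time and is no camera call.
- ctrl.finish_job(): hands the job in, once; it reports no verdict.
Trained networks look in the newest picture that a camera, given by its name, has taken for a name from the list of things; names that differ only in an ending like _2 or _b are one class to them, and where a whole thing is asked for, a point or a joint stands for the part that bears it (a point fixed in the world has none). Each returns a list of dicts, best first, with "p" (0 to 1); they miss things now and then, are a little off and sometimes report something else, mostly with a low value. They report only what shows in the picture. A call takes as long as a camera call. They do not tell look-alikes from the thing itself.
- ctrl.spot_in(camera, name): "position" ([column, row] as shares, 0 to 1, of the picture: columns of its width, rows of its height, amid what is visible of it).
The state is a dict: "time_s": time; "joints": joint angles; "dq": joint speeds; "tau": joint torques, N m; "eef_pos": TCP position; "ee_rot": TCP orientation; "force": force on the tool from outside, world axes, zero at the start; "wrist_torque": the same for the moment, N m; "grip_width": opening from 0.0 (shut) to 1.0 (fully open).
Only numpy, scipy, OpenCV 4.12 (cv2) and the standard library are available. Lean on these libraries where they do the work, as an engineer would, in place of code of your own. Each camera call takes 0.05 s, during which the arm holds its last target. There are 200 camera calls.

### The job

The stirrers of the paint rack have been left running: set the three-position toggle switch with the T-shaped crossbar handle to its centre off position, lever upright. Do not let that lever go over to the opposite side, which would slam the drive the other way, and leave the ball-knobbed switch (the extractor fan) as it is, running.

Things in the scene. Friction and masses are not known exactly. Their poses are not given: they have to be found in the camera images.
- stirrer_box: Stirrer switch: black switch box fixed to the bench, 90 (x) by 110 (y) by 60 mm high; origin: centre of its underside, z up. The lever stands in the middle and swings along the box's y about a pivot line parallel to x, 55 mm above the origin. Its 10 mm steel lever ends in a black crossbar (T handle) 14 mm thick, 40 mm long, along the box's x. Left or right of the fan switch, turned up to 1.3 rad.
- stirrer_lever (a joint): Stirrer lever (crossbar), rad: 0 = upright (centre, off), positive = leaning to the box's +y; stops at +-0.62. Middle of grip in the box's frame: x 0, y 75 mm * sin q, z 55 mm + 75 mm * cos q. Spring detents at -0.52, 0, +0.52: let go within about +-0.25 it snaps to 0, else to the nearer end; some 4 N sideways at the grip moves it out. Starts at about +0.52.
- fan_box: Fan switch, not to be operated: black switch box fixed to the bench, 90 (x) by 110 (y) by 60 mm high; origin: centre of its underside, z up. The lever stands in the middle and swings along the box's y about a pivot line parallel to x, 55 mm above the origin. Its lever ends in a black 26 mm ball. Box centres are at least 260 mm apart; loose things near them are under 90 mm high.
- fan_lever (a joint): Fan lever (ball), rad: 0 = upright (centre, off), positive = leaning to the box's +y; stops at +-0.62. Middle of grip in the box's frame: x 0, y 75 mm * sin q, z 55 mm + 75 mm * cos q. Same detents. Starts at about -0.52 and must stay there.
Mind the look-alikes: they are no part of the job. Leave any pink or purple look-alike of the stirrer_box alone.

How it is judged:
By the outcome, as a careful person would: the job done as asked, in the order asked, and still so for the second after the job is handed in, with the robot touching nothing.
It also fails if it takes over 26 s, if anything falls off the work surface, if the arm or the gripper's body presses on something with over 40 N, if the wrist force passes 120 N, or if a joint passes its speed limit or range.

## Working session

There is one attempt and no reset: what is moved stays moved. The work goes in short steps, Python scripts to look and compute and a tool call to move; the robot and the scene stay as the last step left them, time stands still between calls to the robot, and variables do not carry over. Pictures are saved under pics/ and viewed, about 8 in all and at most 12, crops included, and the job is handed in when it is done.

Besides the shell and the picture viewer there is one more tool, called as name(argument=value, ...) on one line, values as JSON. play_rows: Moves the arm, as the interface text tells. Its arguments: {"type":"object","properties":{"motion":{"type":"array"},"fingers":{"type":"number"},"squeeze":{"type":"number"}},"required":["motion"]}

```bash
mkdir -p pics
python3 - <<'E'
from rig import ctrl
import cv2,numpy as np
for c in ["top","side"]:
    im=ctrl.capture(c); cv2.imwrite(f"pics/{c}1.png",im[...,::-1])
    for n in ["stirrer_box","stirrer_lever","fan_box","fan_lever"]:
        print(c,n,[(round(d["position"][0]*512),round(d["position"][1]*384),round(d["p"],2)) for d in ctrl.spot_in(c,n)])
    k=ctrl.get_calibration(c);print(k)
s=ctrl.sense();print(s["time_s"],s["eef_pos"],s["ee_rot"],s["force"])
a=cv2.imread("pics/top1.png");b=cv2.imread("pics/side1.png")
E
```

```text
top stirrer_box [(174, 270, 0.8)]
top stirrer_lever [(167, 269, 0.6), (133, 126, 0.58), (190, 190, 0.5)]
top fan_box [(322, 161, 0.73)]
top fan_lever [(343, 150, 0.43)]
{'K': array([[390.87932485,   0.        , 261.16208882],
       [  0.        , 390.87932485, 194.7547023 ],
       [  0.        ,   0.        ,   1.        ]]), 'R': array([[ 1.03360912e-02, -9.99946338e-01, -6.98049680e-04],
       [-9.96540140e-01, -1.02433049e-02, -8.24792304e-02],
       [ 8.24676540e-02,  1.54814737e-03, -9.96592539e-01]]), 't': array([  17.29958859,  499.38439717, 1007.34597677])}
side stirrer_box [(266, 160, 0.93), (293, 130, 0.81), (197, 150, 0.71)]
side stirrer_lever [(188, 130, 0.63), (259, 137, 0.48), (295, 106, 0.43)]
side fan_box [(319, 222, 0.71)]
side fan_lever [(321, 206, 0.73)]
{'K': array([[397.95927492,   0.        , 259.7366786 ],
       [  0.        , 397.95927492, 184.97434453],
       [  0.        ,   0.        ,   1.        ]]), 'R': array([[ 0.98928276, -0.14438579, -0.02173376],
       [-0.10185494, -0.57576211, -0.81124815],
       [ 0.10461923,  0.80476751, -0.58429794]]), 't': array([-476.08217117,  102.49419603, 1020.51342054])}
0.5 [ 149.01577833 -503.40495876  231.2675172 ] [-3.27570903e-05  8.01203076e-01 -5.98392538e-01 -1.22013121e-05] [-0.26016829  1.35065973 -0.05594525]
```

View pics/top1.png

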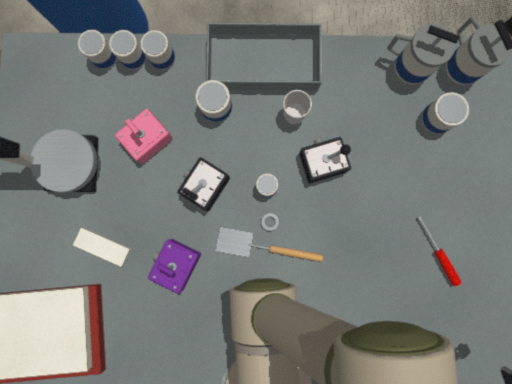

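View pics/side1.png

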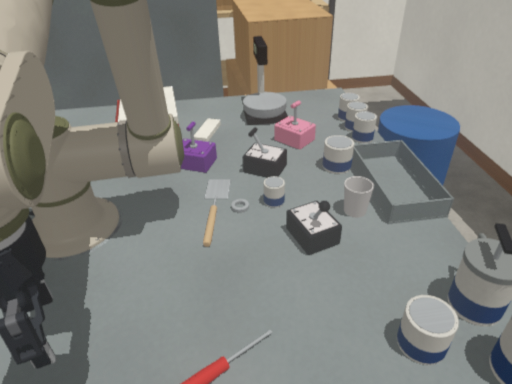

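Top view: four lever boxes. These are pink (143,136), purple (174,266), black with a crossbar lever (203,184; side 266,160) and black with a ball lever (325,160; side 316,225). The black crossbar one is the stirrer and the black ball one is the fan, while pink and purple are look-alikes. I'll confirm this in one enlarged crop.

Run:
```python
import cv2,numpy as np
a=cv2.imread("pics/top1.png");b=cv2.imread("pics/side1.png")
A=cv2.resize(a[150:220,170:240],(560,560)[::1],interpolation=cv2.INTER_CUBIC)[:, :]
A=cv2.resize(a[150:220,168:238],(400,400),interpolation=cv2.INTER_CUBIC)
B=cv2.resize(b[115:185,231:301],(400,400),interpolation=cv2.INTER_CUBIC)
cv2.imwrite("pics/crop1.png",np.hstack([A,B]))
g=a[150:220,168:238].max(2)
m=(g<60).astype(np.uint8)
n,l,s,c=cv2.connectedComponentsWithStats(m)
i=1+np.argmax(s[1:,4]);p=np.argwhere(l==i)[:,::-1].astype(np.float32)+[168,150]
r=cv2.minAreaRect(p.astype(np.float32));print(r,cv2.boxPoints(r))
```

```text
((203.25811767578125, 184.48736572265625), (36.65134811401367, 42.84001922607422), 32.735225677490234) [[176.25992 192.59567]
 [199.426   156.55957]
 [230.25632 176.37906]
 [207.09024 212.41516]]
```

View pics/crop1.png

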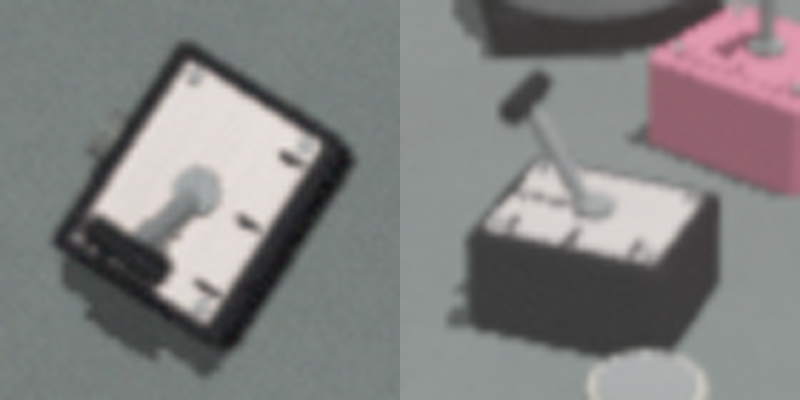

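Confirmed: it is the black box with the crossbar, leaning to lower left in the top view. That direction is box +y.

```bash
cat > h.py <<'E'
from rig import ctrl
import numpy as np
from scipy.spatial.transform import Rotation as R
def ray(cam,px,z,s=None):
    k=ctrl.get_calibration(cam)
    d=np.linalg.solve(k["K"],[px[0],px[1],1])
    if cam=="wrist":
        T=k["tool_from_camera"];Rt=tool(s)
        o=s["eef_pos"]+Rt@T[:3,3];d=Rt@T[:3,:3]@d
    else: o=-k["R"].T@k["t"];d=k["R"].T@d
    return o+d*(z-o[2])/d[2]
def tool(s): return R.from_quat(s["ee_rot"],scalar_first=True).as_matrix()
E
python3 - <<'E'
from h import *
f=lambda c:np.array(c)/400*70+[168,150]
C=np.array([ray("top",f(c),60) for c in [(185,45),(60,240),(215,340),(333,140)]])
print(C.round(),"centre",C.mean(0).round(1), [np.linalg.norm(C[i]-C[i-1]).round() for i in range(4)])
y=(C[1]-C[0])+(C[2]-C[3]);print("yaw of +y",np.arctan2(y[1],y[0]))
print("pivot",ray("top",f((197,187)),62),"bar",ray("top",f((130,250)),122))
k=lambda c:np.array(c)/400*70+[231,115]
print("side bar",ray("side",(231+(525-400)/400*70,115+97/400*70),120))
for q in [(322,161)]:print("fan",ray("top",q,60))
s=ctrl.sense();print(tool(s).round(2),ctrl.get_calibration("wrist"))
E
```

```text
[[589. 178.  60.]
 [501. 232.  60.]
 [457. 162.  60.]
 [547. 112.  60.]] centre [523.3 170.9  60. ] [np.float64(79.0), np.float64(103.0), np.float64(82.0), np.float64(103.0)]
yaw of +y 2.6119030301445476
pivot [524.77324728 171.19411966  62.        ] bar [491.46578435 189.21721131 122.        ]
side bar [491.33645858 188.90283364 120.        ]
fan [ 583.77025213 -131.65702859   60.        ]
[[ 0.28 -0.96  0.  ]
 [-0.96 -0.28  0.  ]
 [-0.   -0.   -1.  ]] {'K': array([[296.18342174,   0.        , 260.78347991],
       [  0.        , 296.18342174, 190.27442527],
       [  0.        ,   0.        ,   1.        ]]), 'tool_from_camera': array([[ 9.99999718e-01, -4.57575281e-04, -5.94682506e-04,
         8.22749899e-02],
       [ 6.18496347e-04,  9.51383855e-01,  3.08007108e-01,
        -7.94622130e+01],
       [ 4.24834896e-04, -3.08007389e-01,  9.51383870e-01,
        -1.41259197e+02],
       [ 0.00000000e+00,  0.00000000e+00,  0.00000000e+00,
         1.00000000e+00]])}
```

play_rows(motion=[[[0,0,0],[0,0,-6.26]],[[0,0,0],[0,0,-6.26]],[[0,0,0],[0,0,-6.26]],[[0,0,0],[0,0,-6.26]],[[0,0,0],[0,0,-6.26]],[[0,0,0],[0,0,-6.26]],[[0,0,0],[0,0,-6.26]],[[-2,-15,0],[0,0,0]],[[-2,-30,0],[0,0,0]],[[-2,-30,0],[0,0,0]],[[-2,-30,0],[0,0,0]],[[-2,-30,0],[0,0,0]],[[-2,-30,0],[0,0,0]],[[-2,-30,0],[0,0,0]],[[-2,-30,0],[0,0,0]],[[-2,-30,0],[0,0,0]],[[-2,-30,0],[0,0,0]],[[-2,-30,0],[0,0,0]],[[-2,-30,0],[0,0,0]],[[-2,-30,0],[0,0,0]]], fingers=36, squeeze=30)

```text
time_s: 2.17
eef_pos: [312.5, -163.4, 231.5]
ee_rot: [0.0, 0.967, -0.256, 0.0]
force: [0.4, -0.5, -1.0]
grip_width: 0.416
```

play_rows(motion=[[[-2,-30,0],[0,0,0]],[[-2,-30,0],[0,0,0]],[[-2,-30,0],[0,0,0]],[[-2,-30,0],[0,0,0]],[[-2,-30,0],[0,0,0]],[[-2,-30,0],[0,0,0]],[[-2,-30,0],[0,0,0]],[[-2,-30,0],[0,0,0]],[[-2,-30,0],[0,0,0]],[[-1,-30,0],[0,0,0]],[[-1,-30,0],[0,0,0]],[[-1,-30,0],[0,0,0]],[[0,-20,0],[0,0,0]],[[0,-10,0],[0,0,0]],[[0,0,0],[0,0,0]],[[0,0,0],[0,0,0]]])

```text
time_s: 3.5
eef_pos: [486.8, 184.0, 231.1]
ee_rot: [0.0, 0.967, -0.256, -0.0]
force: [-0.8, -0.1, 0.3]
grip_width: 0.423
```

Run:
```python
from h import *
import cv2
s=ctrl.sense();im=ctrl.capture("wrist");cv2.imwrite("pics/w1.png",im[...,::-1])
k=ctrl.get_calibration("wrist");T=k["tool_from_camera"];Rt=tool(s)
def proj(P):
    c=np.linalg.inv(T)@np.r_[Rt.T@(np.array(P)-s["eef_pos"]),1];u=k["K"]@c[:3];return (u[:2]/u[2]).round()
print("pred bar",proj((491.5,189,120)),"pivot",proj((524,171,60)))
print(Rt.round(3))
```

```text
pred bar [262. 180.] pivot [297. 165.]
[[ 0.869 -0.495 -0.001]
 [-0.495 -0.869 -0.   ]
 [-0.     0.001 -1.   ]]
```

View pics/w1.png

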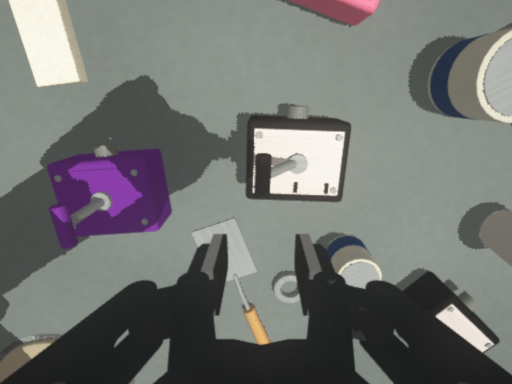

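Wrist view: the bar is at (262,173) and the pivot at (299,162), within a few pixels of the prediction, and the jaws line up with the swing. I'll descend so the fingers straddle the bar.

play_rows(motion=[[[0.5,-4,10],[0,0,0]],[[0.5,-4,15],[0,0,0]],[[0.5,-2,20],[0,0,0]],[[0,0,20],[0,0,0]],[[0,0,15],[0,0,0]],[[0,0,13],[0,0,0]],[[0,0,12],[0,0,0]],[[0,0,10],[0,0,0]],[[0,0,8],[0,0,0]],[[0,0,4],[0,0,0]],[[0,0,0],[0,0,0]],[[0,0,0],[0,0,0]]])

```text
time_s: 4.55
eef_pos: [493.5, 192.3, 104.6]
ee_rot: [-0.0, 0.967, -0.256, 0.0]
force: [-0.4, -0.0, 0.4]
grip_width: 0.42
```

Run:
```python
from h import *
import cv2
s=ctrl.sense();im=ctrl.capture("wrist");im2=ctrl.capture("side")
b=cv2.resize(im2[90:190,210:310],(384,384),interpolation=cv2.INTER_CUBIC)
cv2.imwrite("pics/w2.png",cv2.resize(np.hstack([im,b])[...,::-1],(800,343)))
print(s["eef_pos"],s["force"])
```

```text
[493.52574619 192.2850969  104.56318907] [-0.41433753 -0.01905363  0.3851706 ]
```

View pics/w2.png

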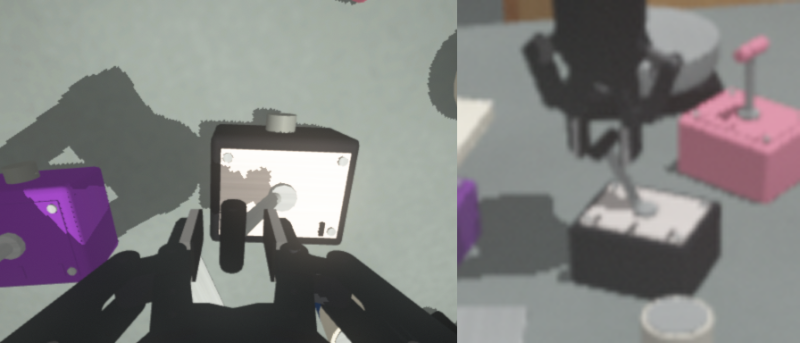

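The bar sits between the fingers with no contact force. Now I'll sweep it slowly to centre, with the far finger as a guard.

play_rows(motion=[[[2,0,0],[0,0,0]],[[3,0,-0.5],[0,0,0]],[[3,0,-1],[0,0,0]],[[3,0,-1],[0,0,0]],[[3,0,-1],[0,0,0]],[[3,0,-1],[0,0,0]],[[3,0,-1],[0,0,0]],[[3,0,-1],[0,0,0]],[[3,0,-0.5],[0,0,0]],[[3,0,-0.5],[0,0,0]],[[3,0,-0.5],[0,0,0]],[[3,0,0],[0,0,0]],[[2,0,0],[0,0,0]],[[1,0,0],[0,0,0]],[[0,0,0],[0,0,0]],[[0,0,0],[0,0,0]]])

```text
time_s: 5.98
eef_pos: [526.4, 173.5, 112.2]
ee_rot: [0.0, 0.967, -0.256, -0.0]
force: [1.1, 0.5, -0.6]
grip_width: 0.421
```

Run:
```python
from h import *
import cv2
s=ctrl.sense();im=ctrl.capture("wrist");im2=ctrl.capture("side")
b=cv2.resize(im2[90:190,210:310],(384,384),interpolation=cv2.INTER_CUBIC)
cv2.imwrite("pics/w3.png",cv2.resize(np.hstack([im,b])[...,::-1],(800,343)))
print(s["eef_pos"],s["force"])
```

```text
[526.3627104  173.48118142 112.23134008] [ 1.05928051  0.48481776 -0.58806174]
```

View pics/w3.png

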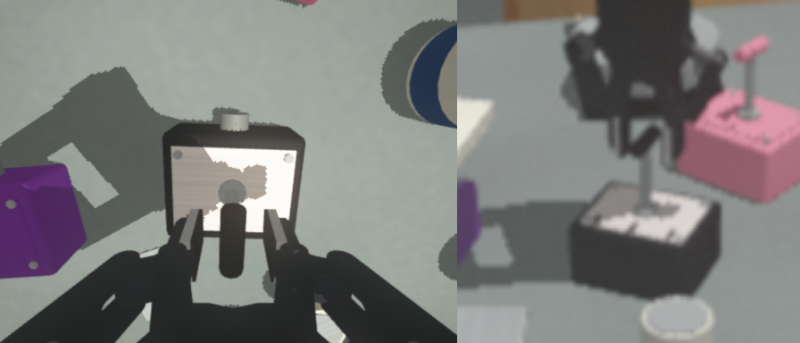

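The lever is upright, centred between the fingers and touching neither. I'll retreat straight up.

play_rows(motion=[[[0,0,-5],[0,0,0]],[[0,0,-10],[0,0,0]],[[0,0,-15],[0,0,0]],[[0,0,-20],[0,0,0]],[[0,0,-20],[0,0,0]],[[0,0,-20],[0,0,0]],[[0,0,-20],[0,0,0]],[[0,0,-15],[0,0,0]],[[0,0,-5],[0,0,0]],[[0,0,0],[0,0,0]],[[0,0,0],[0,0,0]]])

```text
time_s: 7.0
eef_pos: [526.1, 173.6, 241.9]
ee_rot: [0.0, 0.967, -0.256, -0.0]
force: [0.4, -0.8, 0.3]
grip_width: 0.422
```

Run:
```python
from h import *
import cv2
s=ctrl.sense();im2=ctrl.capture("side")
cv2.imwrite("pics/s4.png",cv2.resize(im2[90:260,180:380],(800,680),interpolation=cv2.INTER_CUBIC)[:600,:,::-1])
print(s["time_s"],s["eef_pos"],s["force"])
```

```text
7.0 [526.10676134 173.55132776 241.94023444] [ 0.4073284  -0.77157683  0.33777423]
```

View pics/s4.png

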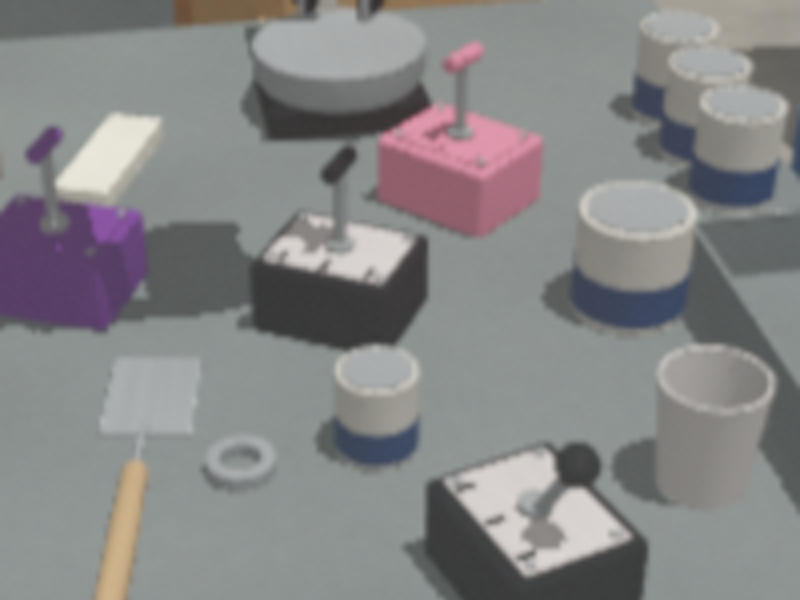

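The stirrer lever is upright (340,200), the fan lever still leans as it did (575,465), and the gripper is clear.

```bash
python3 -c "
from rig import ctrl
print(ctrl.finish_job())"
```

```text
the job is handed in; nothing more can be done
None
```

The stirrer switch is at its centre off position with the lever upright, and the job is handed in at about 7 s of the 26 s allowed.

- **How it was moved:** I straddled the crossbar with the fingers 36 mm apart and swept it slowly until it snapped to centre. The far finger stayed close behind the bar to keep it from going over to the other side.
- **Last checks:** After backing straight up, the side picture shows the stirrer lever upright and the fan lever still leaning as it did at the start. The pink and purple look-alikes were not touched. The gripper was clear at about 240 mm up, and the wrist force readings after each move were about 1 N or less.

No check failed. The only disagreement was small: the close wrist picture put the bar about 5 mm from where the first estimate had it, and I corrected for that before descending.

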